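Lock the missing bracket into the drying-rack upright

TASK

At the seed-cleaning table one drying-rack upright has its bracket and the other is still empty. Take the bracket whose narrow hook fits the slot, hook it into the empty upright, and press it down until it is fully home and locked; then let go.

Things in the scene. Friction and masses are not known exactly. Their poses are not given: they have to be found in the camera images.
- bracket: White-painted steel bracket to use, 0.35 kg, standing on its shelf arm. Origin: centre of the arm's underside; x from arm tip to hook, z up. Arm 120 x 50 x 6 (x -60 to 60). Back plate x 54 to 60, 50 wide, 90 tall. Rib to grip: 14 thick (y), x -30 to 54, top z 70. Behind the plate a hook 24 wide. Bystanders of the same size: one without a hook, one with a hook 64 wide (does not fit).
- hook (a point): On the bracket at x 67, y 0, z 74, same axes: underside of the hook's tab, mid-throat. Tab 8 thick (z 74 to 82), x 60 to 82; at its end a lip, x 74 to 82, turned down 20 to z 54. Throat between back plate and lip: 14.
- slot (a point): In the empty upright: mid-top of its slot's sill, 115 above the table; x level into the slot, z up. Plate 6 thick (x -3 to 3), 90 wide, top z 72. Slot y -22 to 22, z 0 to 60, free 30 behind. To enter over the shoe hold the hook point at z 42, push along x until plates touch (hook x 4; lip clears at x -4 to 4), then lower; home at z 0. The other, alike but with bracket, is 180+ to one side (y).
- lock (a joint): Black locking shoe in the slot, m: 0 = up (12 mm above the sill, hook tab rests on it), 0.012 = down level with the sill. Some 9 N of friction holds it wherever it is, more than the bracket's weight: press the bracket down. As it goes down it draws in two bolts from the sides behind the plate, over the tab, which lock the bracket against lifting.
There are look-alikes about, which are no part of the job. What is shaped like the bracket but blue is not meant.

How it is judged:
By the outcome, as a careful person would: the job done as asked, in the order asked, and still so for the second after the job is handed in, with the robot touching nothing.
It also fails if it takes over 38 s, if anything falls off the work surface, if the arm or the gripper's body presses on something with over 40 N, if the wrist force passes 120 N, or if a joint passes its speed limit or range.

ROBOT

A 6-joint arm with a two-finger parallel gripper is mounted at the origin on the work surface. World frame = base frame: x ahead of the robot, y to its left, z up, the work surface at z = 0. Lengths are in m, angles in rad, forces in N, time in s.
With the tool pointing down it reaches from about 0.35 to 0.875 m from the base axis. Payload 4.2 kg.
Tool frame: the origin (TCP) lies midway between the tips of the shut fingers; the grasp point (between the pads) lies 19 mm behind it; z points along the fingers, y is the direction in which the jaws open and shut (so a half turn about z gives the same grasp; the last joint's range is limited). The gripper opens to 85 mm and grips with 20 to 120 N. Pads are 22 mm wide; open, the fingers measure 114 mm over their backs; the gripper's body (76 mm by 85 mm) begins 54 mm behind the grasp point. The pads swing forward as they close: fully open they stand 13 mm farther back than shut.
Start: joints at [-0.939, 0.385, 0.008, 0, -1.194, -0.259], TCP at [0.228, -0.582, 0.231] pointing down, gripper open.
Joint ranges: [-3.14, 3.14], [-1.21, 2.06], [-1.07, 1.41], [-3.16, 2.05], [-2.99, -0.16], [-3.1, 3.1]. Speed limits (rad/s): [2.79, 2.79, 3.14, 3.14, 3.14, 3.14].

INTERFACE

Orientations are given as a unit quaternion [w, x, y, z].
In Python, from bench import * gives the robot as it stands.
- The arm moves only by the tool carry_out, never from a script. Its arguments are lists of equal length, an entry for each row: "xyz": the shift along the world's x, y, z in m, a list of three; "delta_rot": the turn, a rotation vector about the world's x, y, z in degrees, a list of three; "grip": the finger opening in m, from 0 to 0.0854. In form: {"xyz": [[x, y, z], ...], "delta_rot": [[ax, ay, az], ...], "grip": [grip, ...]}. A call has 1 to 12 rows; each row is the pose to reach, as a shift and turn from the pose measured when the call began; what a row does not reach only later rows make up. A row lasts 1/8 s, in which the tool goes at most 62.5 mm and 10.7 degrees, less where a joint would pass 70% of its speed; a pose out of reach is approached as far as the arm can. A call with a gripper value outside its range is refused whole. The fingers move at their own pace and stop on an object; "grip_force" is the grip in N (left out, the last holds). Time passes only in rows, so rows that repeat a pose let the fingers close. It gives the time, the measured TCP pose, the force and the opening at its end, in the units of the state.
- get_obs(): the state, without advancing time (a new reading comes with each control period).
- grab_frame(name): name is "side" or "top" or "wrist"; returns a dict with "image" (480x640x3 uint8, blue, green, red), "fx", "fy", "cx", "cy" (pixels), "extrinsics" (4x4, takes a point from camera to world coordinates). Camera axes: x right, y down, z forward; pixel columns grow to the right and rows downward; lengths in m; the calibration is good to about 2 mm. A picture is of the moment at which its call begins. There is no depth.
- sign_off(): hands the job in, once; it reports no verdict.
Trained networks look in a picture, given as the dict that the camera call returned (one of the last four; its "shot" number tells which), for a name from the list of things; names that differ only in an ending like _2 or _b are one class to them, and where a whole thing is asked for, a point or a joint stands for the part that bears it (a point fixed in the world has none). Each returns a list of dicts, best first, with "confidence" (0 to 1); they miss things now and then, are a little off and sometimes report something else, mostly with a low value. They report only what shows in the picture. A call takes as long as a camera call. They do not tell look-alikes from the thing itself.
- search_frame(name, picture): "location" ([column, row] in pixels, amid what is visible of it).
The state is a dict: "clock": time; "q": joint angles; "joint_velocities": joint speeds; "tau": joint torques, N m; "tcp_pos": TCP position; "ee_rot": TCP orientation; "wrist_force": force on the tool from outside, world axes, zero at the start; "wrist_torque": the same for the moment, N m; "grip_width": finger opening in m.
Only numpy, scipy, OpenCV 4.12 (cv2) and the standard library are available. Lean on these libraries where they do the work, as an engineer would, in place of code of your own. Each camera call takes 0.05 s, during which the arm holds its last target. There are 200 camera calls.

## Working session

There is one attempt and no reset: what is moved stays moved. The work goes in short steps, Python scripts to look and compute and a tool call to move; the robot and the scene stay as the last step left them, time stands still between calls to the robot, and variables do not carry over. Pictures are saved under pics/ and viewed, about 8 in all and at most 12, crops included, and the job is handed in when it is done.

Besides the shell and the picture viewer there is one more tool, called after ">>>" by a JSON object that holds its "fn" and its "kwargs". carry_out: Moves the arm, as the interface text tells. Its arguments: {"type":"object","properties":{"xyz":{"type":"array","items":{"type":"array","items":{"type":"number"}}},"delta_rot":{"type":"array","items":{"type":"array","items":{"type":"number"}}},"grip":{"type":"array","items":{"type":"number"}},"grip_force":{"type":"number"}},"required":["xyz","delta_rot","grip"]}

```bash
mkdir -p pics; python3 - <<'E'
from bench import *
import cv2
o=get_obs();print(o)
for n in("side","top"):
    f=grab_frame(n);cv2.imwrite(f"pics/{n}0.png",f["image"])
    print(n,f["fx"],f["fy"],f["cx"],f["cy"],f["extrinsics"])
    for t in("bracket","hook","slot","lock"):
        print(t,[( [round(v) for v in d["location"]],round(d["confidence"],2)) for d in search_frame(t,f)][:6])
E
```

```text
{'clock': 0.0, 'q': array([-9.39422204e-01,  3.85598715e-01,  6.59728773e-03, -4.97863422e-04,
       -1.19395252e+00, -2.58576928e-01]), 'joint_velocities': array([ 1.36865112e-03, -1.03139058e-03, -4.78795901e-04,  1.57208206e-05,
       -2.77330723e-04,  1.20304006e-03]), 'tau': array([-4.13047173e-04, -3.92290270e+01,  1.88400489e+01,  4.18612987e+00,
       -4.60226816e-03,  9.41533443e-06]), 'tcp_pos': array([ 0.22743207, -0.5815275 ,  0.23018511]), 'ee_rot': array([-2.55522920e-04, -1.85230709e-01,  9.82694442e-01,  1.07334428e-03]), 'wrist_force': array([-0.06668435,  0.08986143, -0.67960863]), 'wrist_torque': array([-0.00811205,  0.00067094,  0.05122924]), 'grip_width': 0.0852886597649452}
side 545.0088085331241 545.0088085331241 319.5294482003291 242.48563422165066 [[-0.92902137 -0.2602019   0.26308604  0.13801553]
 [-0.36998982  0.66317368 -0.6506214   0.81943747]
 [-0.00517881 -0.70178034 -0.71237457  1.03695648]
 [ 0.          0.          0.          1.        ]]
bracket [([348, 365], 0.58), ([228, 402], 0.56)]
hook [([228, 399], 0.8), ([351, 366], 0.65)]
slot [([272, 223], 0.58)]
lock [([286, 201], 0.55)]
top 447.6251834299008 447.6251834299008 322.062642673476 237.3096139920372 [[-9.85463081e-03 -9.93492446e-01  1.13470907e-01  3.69836584e-01]
 [-9.99925664e-01  1.06055283e-02  6.01576210e-03 -1.08427542e-04]
 [-7.18003312e-03 -1.13403189e-01 -9.93523107e-01  1.00803372e+00]
 [ 0.00000000e+00  0.00000000e+00  0.00000000e+00  1.00000000e+00]]
bracket [([155, 227], 0.92), ([227, 312], 0.82)]
hook [([156, 224], 0.96), ([230, 313], 0.56)]
slot [([373, 155], 0.61)]
lock [([375, 170], 0.41)]
```

View pics/side0.png

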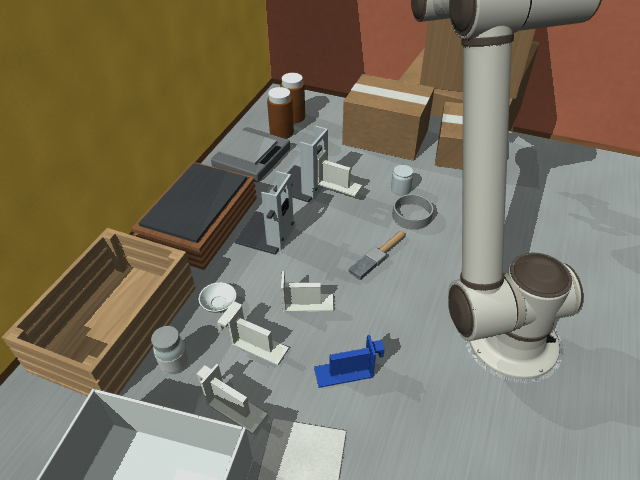

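View pics/top0.png

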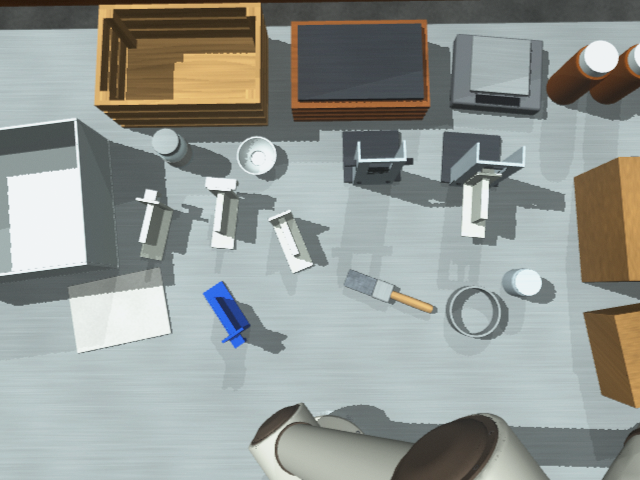

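Candidates (top view): white at (152,225) with a narrow hook stub, white at (223,213) with a wide hook, white at (292,240) with no hook, and blue at (228,315), which is not meant. The one at (152,225) fits; the empty upright is at (378,160). I'll confirm it in a crop.

```bash
cat > h.py <<'E'
import numpy as np,cv2
from bench import *
def w(f,px,z):
    E=f["extrinsics"];d=E[:3,:3]@[(px[0]-f["cx"])/f["fx"],(px[1]-f["cy"])/f["fy"],1]
    return E[:3,3]+d*(z-E[2,3])/d[2]
def p(f,P):
    E=f["extrinsics"];c=E[:3,:3].T@(np.asarray(P)-E[:3,3])
    return np.array([f["cx"]+f["fx"]*c[0]/c[2],f["cy"]+f["fy"]*c[1]/c[2]])
E
python3 - <<'E'
from h import *
im=grab_frame("top")["image"]
a=cv2.resize(im[180:270,125:245],None,fx=5,fy=5,interpolation=cv2.INTER_CUBIC)[:,:400*5//5+200]
b=cv2.resize(im[120:190,335:420],None,fx=5,fy=5,interpolation=cv2.INTER_CUBIC)
c=np.zeros((600,800,3),np.uint8);s=im[180:280,128:261] 
a=cv2.resize(im[185:265,130:210],(400,400),interpolation=cv2.INTER_CUBIC)
b=cv2.resize(im[120:200,340:420],(400,400),interpolation=cv2.INTER_CUBIC)
cv2.imwrite("pics/c1.png",np.hstack([a,b]))
E
```

```text
(no output)
```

View pics/c1.png

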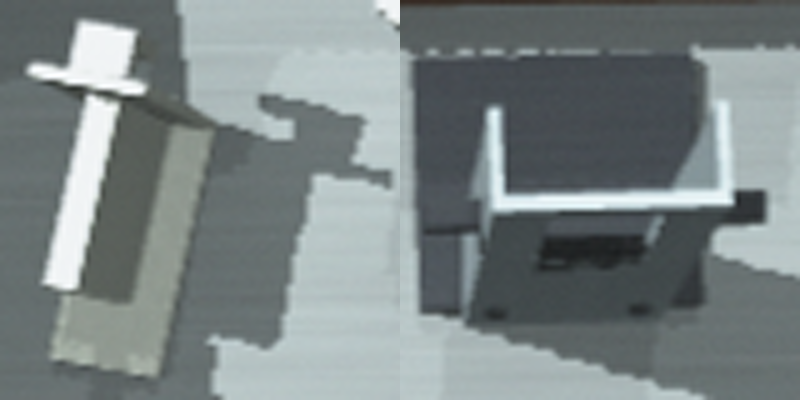

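The crop confirms it: at left a plate about 118 px wide with a hook about 58 px wide (24 of 50), hook at (108,26). At right is the empty upright with its black shoe, top edge running from about (490,205) to (732,198).

```bash
python3 - <<'E'
from h import *
f=grab_frame("top")
L=lambda x,y:(130+x/5-.4,185+y/5-.4)
R=lambda x,y:(340+(x-400)/5-.4,120+y/5-.4)
pts={'rib near(-30)':(L(60,289),.07),'rib far(54)':(L(103,97),.07),'tab end(82)':(L(108,26),.082),'plateL':(L(28,68),.09),'plateR':(L(146,88),.09),
'armL(-60,25)':(L(50,360),.006),'armR(-60,-25)':(L(160,376),.006),
'upL front':(R(493,212),.187),'upR front':(R(733,204),.187),'upL back':(R(503,193),.187),'upR back':(R(720,190),.187)}
P={k:w(f,*v) for k,v in pts.items()}
for k,v in P.items():print(k,v.round(4))
# bracket fit
obs=[(-.03,0,.07,'rib near(-30)'),(.054,0,.07,'rib far(54)'),(.082,0,.082,'tab end(82)'),(.057,.025,.09,'plateL'),(.057,-.025,.09,'plateR'),(-.06,.025,.006,'armL(-60,25)'),(-.06,-.025,.006,'armR(-60,-25)')]
A=np.array([o[:2] for o in obs]);B=np.array([P[o[3]][:2] for o in obs])
a,b=A-A.mean(0),B-B.mean(0)
th=np.arctan2((a[:,0]*b[:,1]-a[:,1]*b[:,0]).sum(),(a*b).sum());c,s=np.cos(th),np.sin(th);M=np.array([[c,-s],[s,c]])
t=B.mean(0)-M@A.mean(0);print("bracket yaw",np.degrees(th),"origin",t,"res mm",((A@M.T+t-B)*1e3).round(1).tolist())
d=P['upL front']-P['upR front'];print("upright yaw",np.degrees(np.arctan2(-d[0],d[1])),np.linalg.norm(d))
R_=cv2.Rodrigues
from scipy.spatial.transform import Rotation as Ro
q=get_obs()['ee_rot'];print(Ro.from_quat(q,scalar_first=True).as_matrix().round(3))
g=t+M@np.array([.012,0]);print("rib centre",g)
E
```

```text
rib near(-30) [0.4702 0.3869 0.07  ]
rib far(54) [0.5524 0.3715 0.07  ]
tab end(82) [0.5805 0.3656 0.082 ]
plateL [0.5612 0.3954 0.09  ]
plateR [0.5521 0.3457 0.09  ]
armL(-60,25) [0.445  0.4167 0.006 ]
armR(-60,-25) [0.4373 0.3669 0.006 ]
upL front [ 0.6055 -0.0645  0.187 ]
upR front [ 0.6075 -0.1548  0.187 ]
upL back [ 0.6128 -0.0684  0.187 ]
upR back [ 0.6129 -0.1501  0.187 ]
bracket yaw -10.437290108544982 origin [0.50005491 0.3809757 ] res mm [[0.3, -0.5], [0.8, -0.3], [0.2, 0.5], [-0.5, -0.2], [-0.5, 0.4], [0.6, -0.3], [-0.8, 0.4]]
upright yaw 1.2766685490624499 0.09028664037506566
[[-0.931 -0.364  0.   ]
 [-0.364  0.931 -0.   ]
 [-0.    -0.    -1.   ]]
rib centre [0.51185636 0.37880179]
```

>>> {"fn": "carry_out", "kwargs": {"xyz": [[0.025, 0.053, 0.01], [0.05, 0.106, 0.02], [0.075, 0.16, 0.03], [0.1, 0.213, 0.03], [0.125, 0.266, 0.03], [0.15, 0.32, 0.03], [0.17, 0.375, 0.03], [0.19, 0.43, 0.03], [0.2, 0.49, 0.03], [0.21, 0.55, 0.02], [0.22, 0.61, 0.01], [0.23, 0.665, 0]], "delta_rot": [[0, 0, -3], [0, 0, -6], [0, 0, -9], [0, 0, -12], [0, 0, -15], [0, 0, -18], [0, 0, -21], [0, 0, -24], [0, 0, -27], [0, 0, -30], [0, 0, -31.7], [0, 0, -31.7]], "grip": [0.05, 0.05, 0.05, 0.05, 0.05, 0.05, 0.05, 0.05, 0.05, 0.05, 0.05, 0.05], "grip_force": 110}}

```text
clock: 2.1
tcp_pos: [0.4577, 0.0852, 0.2316]
ee_rot: [0.001, 0.09, 0.996, 0.0]
wrist_force: [1.5, -1.3, 0.7]
grip_width: 0.0502
```

>>> {"fn": "carry_out", "kwargs": {"xyz": [[0.01, 0.06, 0], [0.02, 0.12, 0], [0.03, 0.18, -0.02], [0.04, 0.24, -0.05], [0.052, 0.294, -0.09], [0.052, 0.294, -0.09], [0.052, 0.294, -0.09]], "delta_rot": [[0, 0, 0], [0, 0, 0], [0, 0, 0], [0, 0, 0], [0, 0, 0], [0, 0, 0], [0, 0, 0]], "grip": [0.05, 0.05, 0.05, 0.05, 0.05, 0.05, 0.05]}}

```text
clock: 2.98
tcp_pos: [0.5095, 0.3792, 0.1409]
ee_rot: [0.0, 0.089, 0.996, -0.0]
wrist_force: [0.2, 0.2, 0.8]
grip_width: 0.0499
```

```bash
python3 - <<'E'
from h import *
f=grab_frame("wrist");im=f["image"].copy()
c,s=np.cos(np.radians(-10.44)),np.sin(np.radians(-10.44));M=np.array([[c,-s],[s,c]])
for q in [(-.03,.007,.07),(-.03,-.007,.07),(.054,.007,.07),(.054,-.007,.07),(.06,.025,.09),(.06,-.025,.09)]:
    u=p(f,[*(M@q[:2]+[.50005,.38098]),q[2]]);cv2.circle(im,tuple(int(v) for v in u),3,(0,0,255),1)
cv2.imwrite("pics/w1.png",im);print(get_obs()['tcp_pos'])
print(f["extrinsics"].round(3))
E
```

```text
[0.50982165 0.3787066  0.14209553]
[[ 0.178  0.935  0.308  0.429]
 [ 0.984 -0.169 -0.056  0.393]
 [-0.     0.313 -0.95   0.283]
 [ 0.     0.     0.     1.   ]]
```

View pics/w1.png

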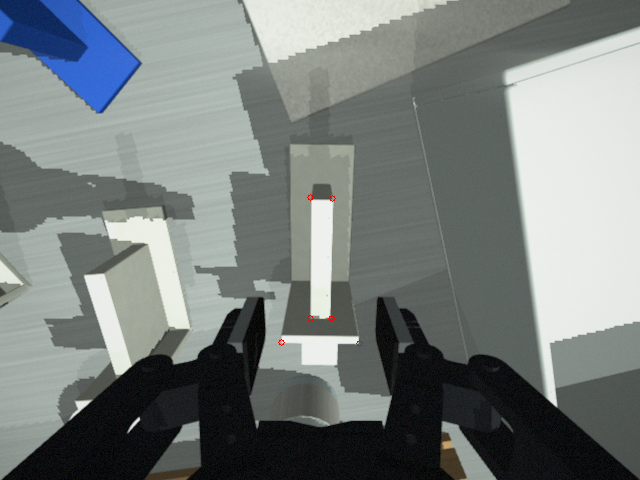

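The wrist view shows the rib from (321,198) to (321,318), matching the projected marks, with its narrow hook at (320,355) and the jaws centred. I'll descend and grip.

>>> {"fn": "carry_out", "kwargs": {"xyz": [[0, 0, -0.05], [0, 0, -0.09], [0, 0, -0.104], [0, 0, -0.104], [0, 0, -0.104], [0, 0, -0.104], [0, 0, -0.104], [0, 0, -0.104]], "delta_rot": [[0, 0, 0], [0, 0, 0], [0, 0, 0], [0, 0, 0], [0, 0, 0], [0, 0, 0], [0, 0, 0], [0, 0, 0]], "grip": [0.05, 0.05, 0.05, 0.05, 0.01, 0.01, 0.01, 0.01], "grip_force": 110}}

```text
clock: 4.03
tcp_pos: [0.5107, 0.3796, 0.0403]
ee_rot: [0.002, 0.089, 0.996, 0.001]
wrist_force: [-0.7, 0.1, 6.2]
grip_width: 0.0123
```

>>> {"fn": "carry_out", "kwargs": {"xyz": [[0, 0, 0.03], [0, 0, 0.08], [-0.01, -0.02, 0.13], [-0.02, -0.075, 0.14], [-0.03, -0.13, 0.14], [-0.03, -0.185, 0.14], [-0.03, -0.24, 0.14], [-0.03, -0.295, 0.14], [-0.02, -0.35, 0.13], [-0.01, -0.405, 0.12], [-0.005, -0.455, 0.1], [0, -0.49, 0.085]], "delta_rot": [[0, 0, 0], [0, 0, 0], [0, 0, 1], [0, 0, 2.5], [0, 0, 4], [0, 0, 5.5], [0, 0, 7], [0, 0, 8.5], [0, 0, 10], [0, 0, 11], [0, 0, 11.7], [0, 0, 11.7]], "grip": [0.01, 0.01, 0.01, 0.01, 0.01, 0.01, 0.01, 0.01, 0.01, 0.01, 0.01, 0.01]}}

```text
clock: 5.52
tcp_pos: [0.5095, -0.1123, 0.124]
ee_rot: [0.001, -0.012, 1.0, 0.002]
wrist_force: [0.8, -0.5, -3.3]
grip_width: 0.0123
```

```bash
python3 - <<'E'
from h import *
f=grab_frame("top");g=grab_frame("side");o=get_obs();print(o['tcp_pos'],o['ee_rot'],o['wrist_force'],o['grip_width'])
a=cv2.resize(f["image"][120:240,300:420],(400,400),interpolation=cv2.INTER_CUBIC)
b=cv2.resize(g["image"][155:275,220:340],(400,400),interpolation=cv2.INTER_CUBIC)
cv2.imwrite("pics/c2.png",np.hstack([a,b]))
E
```

```text
[ 0.50863799 -0.11306354  0.12271927] [-9.75941707e-04 -1.00549995e-02  9.99947435e-01  1.75241324e-03] [-0.23407667 -0.01900243 -2.91194986] 0.012241747963422023
```

View pics/c2.png

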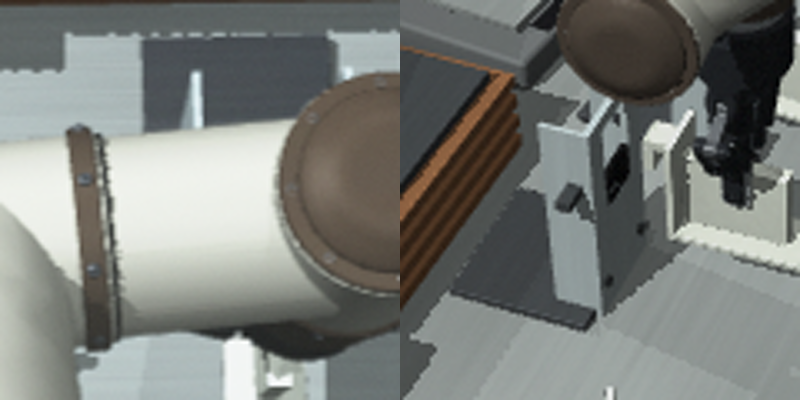

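```bash
python3 - <<'E'
from h import *
g=grab_frame("side");o=get_obs();im=g["image"]
def rot(d):
    t=np.radians(d);return np.array([[np.cos(t),-np.sin(t)],[np.sin(t),np.cos(t)]])
x0,y0,n,S=220,155,120,6
im=cv2.resize(im[y0:y0+100,x0:x0+n],(n*S,100*S),interpolation=cv2.INTER_CUBIC)
def dr(P,col,close=True):
    q=[(p(g,a)-[x0,y0]+.5)*S for a in P]
    for a,b in zip(q,q[1:]+q[:1]):cv2.line(im,tuple(a.astype(int)),tuple(b.astype(int)),col,1)
tc=o['tcp_pos'];B=lambda x,y,z:[*(tc[:2]+rot(1.28)@[x-.0108,y]),z+tc[2]-.0403]
U=lambda x,y,z:[*(np.array([.6095,-.1097])+rot(1.28)@[x,y]),z+.115]
dr([B(.06,.025,0),B(.06,.025,.09),B(.06,-.025,.09),B(.06,-.025,0)],(0,0,255))
dr([B(.06,.012,.082),B(.082,.012,.082),B(.082,.012,.054),B(.074,.012,.054),B(.074,.012,.074),B(.06,.012,.074)],(0,0,255))
dr([U(-.003,.022,0),U(-.003,.022,.06),U(-.003,-.022,.06),U(-.003,-.022,0)],(0,200,0))
dr([U(-.003,.045,-.115),U(-.003,.045,.072),U(-.003,-.045,.072),U(-.003,-.045,-.115)],(0,200,0))
cv2.imwrite("pics/c3.png",im)
E
```

```text
(no output)
```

View pics/c3.png

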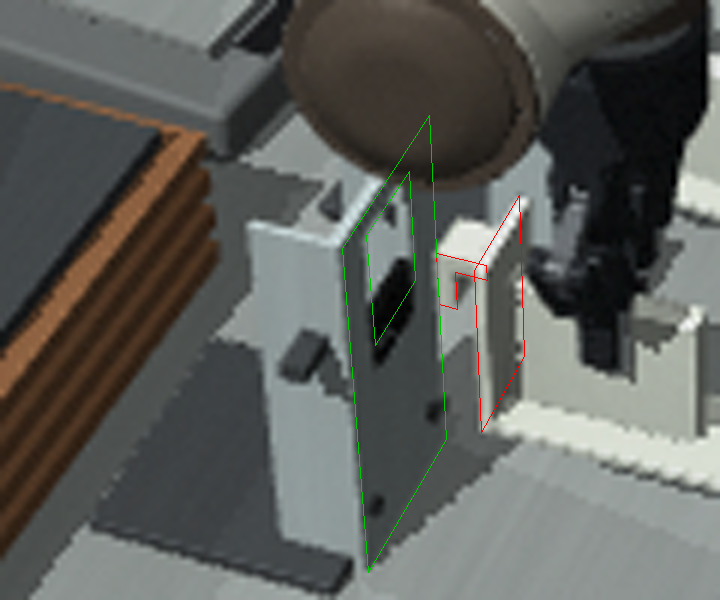

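The side overlay agrees: the red bracket outline lies on the bracket within about 1 mm, and the green upright outline is within about 2 mm (plate's left edge at (340,245) to (362,570)). I'll push in at this height.

>>> {"fn": "carry_out", "kwargs": {"xyz": [[0.012, 0.0005, 0], [0.024, 0.001, 0], [0.034, 0.0015, 0], [0.041, 0.002, 0], [0.045, 0.002, 0], [0.047, 0.002, 0], [0.047, 0.002, 0]], "delta_rot": [[0, 0, 0], [0, 0, 0], [0, 0, 0], [0, 0, 0], [0, 0, 0], [0, 0, 0], [0, 0, 0]], "grip": [0.01, 0.01, 0.01, 0.01, 0.01, 0.01, 0.01]}}

```text
clock: 6.55
tcp_pos: [0.5561, -0.1099, 0.1236]
ee_rot: [-0.0, -0.011, 1.0, 0.002]
wrist_force: [0.2, 0.4, -2.7]
grip_width: 0.0124
```

>>> {"fn": "carry_out", "kwargs": {"xyz": [[0.001, 0, 0], [0.002, 0, 0], [0.003, 0, 0], [0.003, 0, 0]], "delta_rot": [[0, 0, 0], [0, 0, 0], [0, 0, 0], [0, 0, 0]], "grip": [0.01, 0.01, 0.01, 0.01]}}

```text
clock: 7.05
tcp_pos: [0.5564, -0.11, 0.1233]
ee_rot: [-0.003, -0.01, 1.0, 0.002]
wrist_force: [-6.8, 0.8, -0.1]
grip_width: 0.0123
```

>>> {"fn": "carry_out", "kwargs": {"xyz": [[-0.001, 0, -0.005], [-0.001, 0, -0.011], [-0.001, 0, -0.017], [-0.001, 0, -0.022], [-0.001, 0, -0.026], [-0.001, 0, -0.028], [-0.001, 0, -0.028]], "delta_rot": [[0, 0, 0], [0, 0, 0], [0, 0, 0], [0, 0, 0], [0, 0, 0], [0, 0, 0], [0, 0, 0]], "grip": [0.01, 0.01, 0.01, 0.01, 0.01, 0.01, 0.01]}}

```text
clock: 7.92
tcp_pos: [0.5554, -0.11, 0.0952]
ee_rot: [-0.003, -0.01, 1.0, 0.002]
wrist_force: [0.5, -0.8, -2.5]
grip_width: 0.0122
```

>>> {"fn": "carry_out", "kwargs": {"xyz": [[0, 0, -0.003], [0, 0, -0.005], [0, 0, -0.007], [0, 0, -0.009], [0, 0, -0.011], [0, 0, -0.013], [0, 0, -0.013]], "delta_rot": [[0, 0, 0], [0, 0, 0], [0, 0, 0], [0, 0, 0], [0, 0, 0], [0, 0, 0], [0, 0, 0]], "grip": [0.01, 0.01, 0.01, 0.01, 0.01, 0.01, 0.01]}}

```text
clock: 8.8
tcp_pos: [0.5561, -0.1101, 0.0837]
ee_rot: [-0.002, -0.011, 1.0, 0.002]
wrist_force: [-3.3, 1.0, 5.0]
grip_width: 0.0126
```

>>> {"fn": "carry_out", "kwargs": {"xyz": [[0, 0, -0.003], [0, 0, -0.005], [0, 0, -0.006], [0, 0, -0.007], [0, 0, -0.007]], "delta_rot": [[0, 0, 0], [0, 0, 0], [0, 0, 0], [0, 0, 0], [0, 0, 0]], "grip": [0.01, 0.01, 0.01, 0.01, 0.01]}}

```text
clock: 9.43
tcp_pos: [0.5562, -0.1102, 0.0809]
ee_rot: [-0.001, -0.011, 1.0, 0.001]
wrist_force: [-10.3, 3.1, 20.7]
grip_width: 0.0123
```

>>> {"fn": "carry_out", "kwargs": {"xyz": [[0, 0, -0.005], [0, 0, -0.007], [0, 0, -0.009], [0, 0, -0.009]], "delta_rot": [[0, 0, 0], [0, 0, 0], [0, 0, 0], [0, 0, 0]], "grip": [0.01, 0.01, 0.01, 0.01]}}

```text
clock: 9.93
tcp_pos: [0.5563, -0.1103, 0.0807]
ee_rot: [0.0, -0.013, 1.0, 0.0]
wrist_force: [-20.3, 7.9, 46.3]
grip_width: 0.0122
```

>>> {"fn": "carry_out", "kwargs": {"xyz": [[0, 0, 0], [0, 0, 0.002], [0, 0, 0.004], [0, 0, 0.004]], "delta_rot": [[0, 0, 0], [0, 0, 0], [0, 0, 0], [0, 0, 0]], "grip": [0.01, 0.01, 0.01, 0.01]}}

```text
clock: 10.42
tcp_pos: [0.5561, -0.1103, 0.0837]
ee_rot: [-0.0, -0.013, 1.0, 0.0]
wrist_force: [-0.4, -0.1, -2.3]
grip_width: 0.0124
```

>>> {"fn": "carry_out", "kwargs": {"xyz": [[0, 0, 0.002], [0, 0, 0.004], [0, 0, 0.004]], "delta_rot": [[0, 0, 0], [0, 0, 0], [0, 0, 0]], "grip": [0.01, 0.01, 0.01]}}

```text
clock: 10.8
tcp_pos: [0.5562, -0.1103, 0.0878]
ee_rot: [-0.0, -0.013, 1.0, 0.0]
wrist_force: [0.4, -0.1, -3.7]
grip_width: 0.0125
```

```bash
python3 - <<'E'
from h import *
g=grab_frame("side");o=get_obs();im=g["image"];print(o['wrist_force'])
def rot(d):
    t=np.radians(d);return np.array([[np.cos(t),-np.sin(t)],[np.sin(t),np.cos(t)]])
x0,y0,n,S=240,160,65,8
raw=cv2.resize(im[y0:y0+75,x0:x0+50],None,fx=S,fy=S,interpolation=cv2.INTER_CUBIC);im=raw.copy()
def dr(P,col):
    q=[(p(g,a)-[x0,y0]+.5)*S for a in P]
    for a,b in zip(q,q[1:]+q[:1]):cv2.line(im,tuple(a.astype(int)),tuple(b.astype(int)),col,1)
tc=o['tcp_pos'];B=lambda x,y,z:[*(tc[:2]+rot(1.28)@[x-.0108,y]),z+tc[2]-.0403]
U=lambda x,y,z:[*(np.array([.6095,-.1097])+rot(1.28)@[x,y]),z+.115]
dr([B(.06,.025,0),B(.06,.025,.09),B(.06,-.025,.09),B(.06,-.025,0)],(0,0,255))
dr([B(.06,.012,.082),B(.082,.012,.082),B(.082,.012,.054),B(.074,.012,.054),B(.074,.012,.074),B(.06,.012,.074)],(0,0,255))
dr([U(-.003,.022,0),U(-.003,.022,.06),U(-.003,-.022,.06),U(-.003,-.022,0)],(0,200,0))
dr([U(-.003,.045,-.115),U(-.003,.045,.072),U(-.003,-.045,.072),U(-.003,-.045,-.115)],(0,200,0))
cv2.imwrite("pics/c4.png",np.hstack([raw,im]))
E
```

```text
[ 0.01148362  0.47393272 -4.14711014]
```

View pics/c4.png

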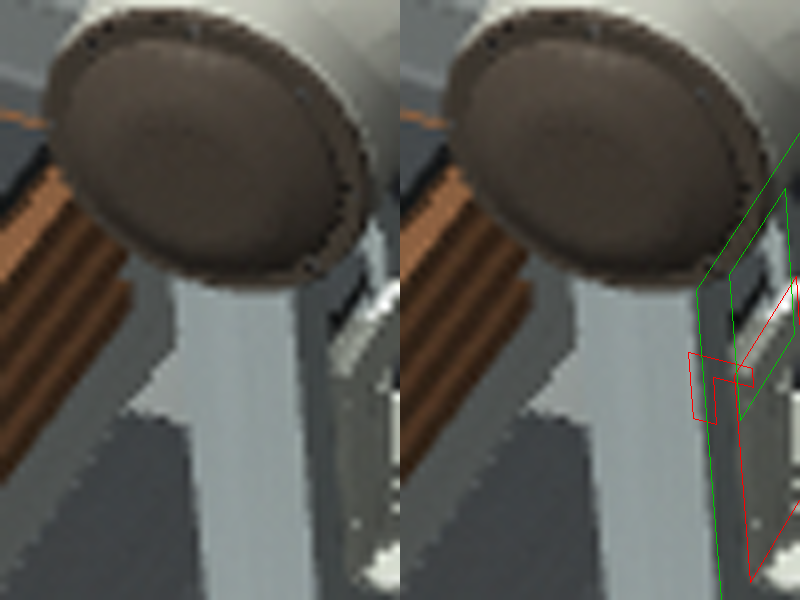

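The picture shows the dark bolt block, earlier sticking out of the upright's side, is now drawn in, so the shoe went down. The bracket still lifted 7 mm, though, so I'll press again and see where it stops.

>>> {"fn": "carry_out", "kwargs": {"xyz": [[0, 0, -0.004], [0, 0, -0.008], [0, 0, -0.014], [0, 0, -0.018], [0, 0, -0.019], [0, 0, -0.019]], "delta_rot": [[0, 0, 0], [0, 0, 0], [0, 0, 0], [0, 0, 0], [0, 0, 0], [0, 0, 0]], "grip": [0.01, 0.01, 0.01, 0.01, 0.01, 0.01]}}

```text
clock: 11.6
tcp_pos: [0.5563, -0.1104, 0.0806]
ee_rot: [0.001, -0.014, 1.0, -0.001]
wrist_force: [-26.2, 10.9, 60.1]
grip_width: 0.0119
```

>>> {"fn": "carry_out", "kwargs": {"xyz": [[0, 0, 0.002], [0, 0, 0.006], [0, 0, 0.009], [0, 0, 0.009]], "delta_rot": [[0, 0, 0], [0, 0, 0], [0, 0, 0], [0, 0, 0]], "grip": [0.01, 0.01, 0.01, 0.01]}}

```text
clock: 12.1
tcp_pos: [0.5561, -0.1105, 0.0883]
ee_rot: [0.001, -0.014, 1.0, -0.001]
wrist_force: [0.3, 0.2, -3.2]
grip_width: 0.0124
```

>>> {"fn": "carry_out", "kwargs": {"xyz": [[0, 0, 0.002], [0, 0, 0.004], [0, 0, 0.004]], "delta_rot": [[0, 0, 0], [0, 0, 0], [0, 0, 0]], "grip": [0.01, 0.01, 0.01]}}

```text
clock: 12.48
tcp_pos: [0.5555, -0.1104, 0.0897]
ee_rot: [-0.001, -0.014, 1.0, -0.001]
wrist_force: [5.7, -1.3, -15.0]
grip_width: 0.0123
```

It stops at 9 mm with 15 N, so the bolts hold it, with that much play. I'll press it home again, relax and release.

>>> {"fn": "carry_out", "kwargs": {"xyz": [[0, 0, -0.005], [0, 0, -0.01], [0, 0, -0.015], [0, 0, -0.017], [0, 0, -0.017], [0, 0, -0.01], [0, 0, -0.01], [0, 0, -0.01], [0, 0, -0.01], [0, 0, -0.01]], "delta_rot": [[0, 0, 0], [0, 0, 0], [0, 0, 0], [0, 0, 0], [0, 0, 0], [0, 0, 0], [0, 0, 0], [0, 0, 0], [0, 0, 0], [0, 0, 0]], "grip": [0.01, 0.01, 0.01, 0.01, 0.01, 0.01, 0.01, 0.045, 0.045, 0.045]}}

```text
clock: 13.72
tcp_pos: [0.5555, -0.1104, 0.0792]
ee_rot: [-0.001, -0.014, 1.0, -0.001]
wrist_force: [-0.1, 0.4, -0.6]
grip_width: 0.0444
```

>>> {"fn": "carry_out", "kwargs": {"xyz": [[-0.002, 0, 0.01], [-0.005, 0, 0.04], [-0.01, 0, 0.09], [-0.02, 0, 0.14], [-0.04, 0.05, 0.17], [-0.06, 0.1, 0.17], [-0.07, 0.155, 0.17], [-0.08, 0.21, 0.17], [-0.08, 0.27, 0.17], [-0.08, 0.3, 0.17], [-0.08, 0.3, 0.17]], "delta_rot": [[0, 0, 0], [0, 0, 0], [0, 0, 0], [0, 0, 0], [0, 0, 0], [0, 0, 0], [0, 0, 0], [0, 0, 0], [0, 0, 0], [0, 0, 0], [0, 0, 0]], "grip": [0.045, 0.045, 0.045, 0.045, 0.045, 0.045, 0.045, 0.045, 0.045, 0.045, 0.045]}}

```text
clock: 15.1
tcp_pos: [0.4753, 0.1913, 0.2495]
ee_rot: [-0.001, -0.015, 1.0, -0.001]
wrist_force: [-0.2, -0.6, -0.4]
grip_width: 0.045
```

```bash
python3 - <<'E'
from h import *
g=grab_frame("side");f=grab_frame("top")
def rot(d):
    t=np.radians(d);return np.array([[np.cos(t),-np.sin(t)],[np.sin(t),np.cos(t)]])
S=5
U=lambda x,y,z:[*(np.array([.6095,-.1097])+rot(1.28)@[x,y]),z+.115]
B=lambda x,y,z:U(x-.063,y,z-.074)   # home pose
out=[]
for fr,(x0,y0) in((g,(250,155)),(f,(340,130))):
    im=cv2.resize(fr["image"][y0:y0+100,x0:x0+80],None,fx=S,fy=S,interpolation=cv2.INTER_CUBIC)
    for P in ([B(.06,.025,0),B(.06,.025,.09),B(.06,-.025,.09),B(.06,-.025,0)],[B(-.03,.007,.07),B(.054,.007,.07),B(.054,-.007,.07),B(-.03,-.007,.07)]):
        q=np.array([(p(fr,a)-[x0,y0]+.5)*S for a in P]).astype(np.int32);cv2.polylines(im,[q],True,(0,0,255),1)
    out.append(im)
cv2.imwrite("pics/c5.png",np.hstack(out));print(get_obs()['tcp_pos'])
E
```

```text
[0.47524796 0.18928814 0.24939414]
```

View pics/c5.png

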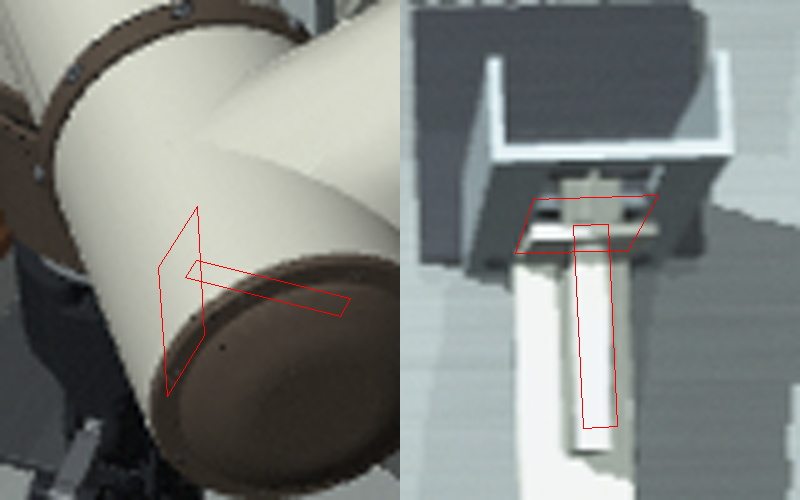

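The top view shows the bracket on the upright, but its plate top at (590,230) and rib end at (593,450) sit about 4 px (8 mm) toward the robot from the upright-level prediction. It may have slid in the throat or sagged. The side view is blocked, so I'll move the arm clear and check against the other bracket.

>>> {"fn": "carry_out", "kwargs": {"xyz": [[-0.01, -0.05, 0.02], [-0.02, -0.11, 0.04], [-0.04, -0.17, 0.05], [-0.06, -0.23, 0.05], [-0.07, -0.29, 0.05], [-0.08, -0.35, 0.05], [-0.09, -0.41, 0.05], [-0.11, -0.465, 0.05], [-0.13, -0.52, 0.05], [-0.16, -0.57, 0.04], [-0.19, -0.62, 0.02], [-0.22, -0.67, 0]], "delta_rot": [[0, 0, 0], [0, 0, 0], [0, 0, 0], [0, 0, 0], [0, 0, 0], [0, 0, 0], [0, 0, 0], [0, 0, 0], [0, 0, 0], [0, 0, 0], [0, 0, 0], [0, 0, 0]], "grip": [0.045, 0.045, 0.045, 0.045, 0.045, 0.045, 0.045, 0.045, 0.045, 0.045, 0.045, 0.045]}}

```text
clock: 16.7
tcp_pos: [0.2525, -0.4826, 0.2495]
ee_rot: [-0.001, -0.013, 1.0, -0.001]
wrist_force: [1.2, -0.4, 0.4]
grip_width: 0.045
```

```bash
python3 - <<'E'
from h import *
g=grab_frame("side");f=grab_frame("top")
a=cv2.resize(g["image"][115:265,230:380],(400,400),interpolation=cv2.INTER_CUBIC)
b=cv2.resize(f["image"][120:270,370:520],(400,400),interpolation=cv2.INTER_CUBIC)
a=cv2.resize(g["image"][115:265,245:375],(520,600),interpolation=cv2.INTER_CUBIC)
cv2.imwrite("pics/c6.png",np.hstack([a,cv2.resize(f["image"][120:270,400-55:415],(280,600),interpolation=cv2.INTER_CUBIC)]));print(get_obs()['tcp_pos'])
E
```

```text
[ 0.25005187 -0.48324282  0.24639749]
```

View pics/c6.png

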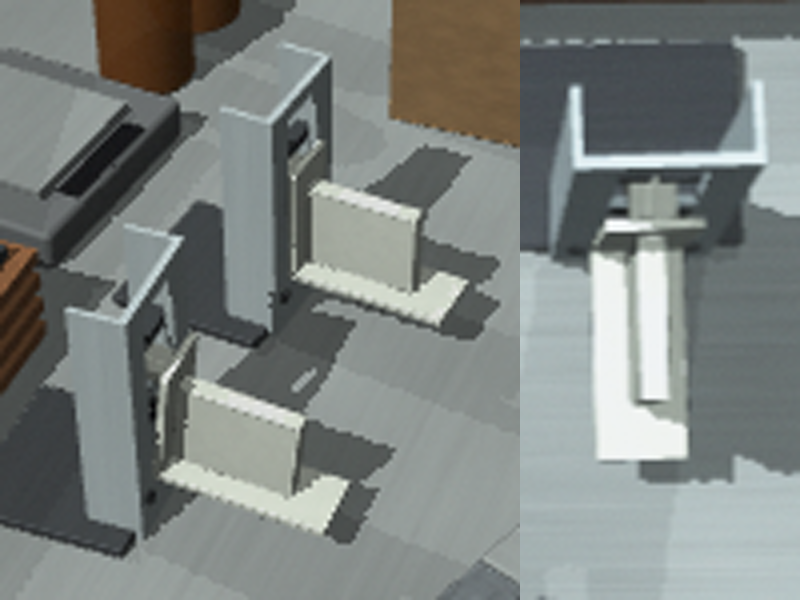

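The bracket hangs on the upright (side crop, hook at about (155,350)). No bolt block sticks out of the side any more, and the dark bolts flank the tab at (615,212) and (685,212) in the top crop. It sags about 6°, because the 14 mm throat is loose on a 6 mm plate. A moment balance shows friction cannot hold it flush once free, so pressing again would not change this. I'll hand in.

```bash
python3 -c "
from bench import *
print(sign_off(),get_obs()['clock'])"
```

```text
the job is handed in; nothing more can be done
the job is handed in; nothing more can be done
```

The white bracket with the narrow hook is in the empty upright, pressed down and locked. I let go of it, moved the arm clear and handed in at about 17 s.

**Checks that agree:**
- **Home:** it stopped hard at the expected height, within 1 mm, and did not move further at 46 N or at 60 N.
- **Locked:** the bolts drew in from the sides of the upright and now show over the hook's tab. In a lift test the bracket rose about 9 mm freely, then held against about 15 N. I pressed it home again before letting go.
- **Limits:** the highest wrist force I read was about 67 N (limit 120 N). I saw nothing else moved.

**Check that disagrees:** after I let go, the bracket sagged about 6°. Its top stands about 8 mm off the plate, while the other upright's bracket sits flush. I put this down to the loose throat (14 mm on a 6 mm plate): by my estimate friction alone cannot hold it flush once it is free, so I did not try again. I could not measure the shoe's position directly.

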